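# Roll the wooden spool up its ramp into the rest

## Task

Roll the empty wooden ribbon spool that lies at the foot of the little ramp stand up the ramp until it drops into its rest against the stop board at the top, and leave it there. Push it slowly and steadily from behind with the fingertips: do not pinch it or lift it, do not knock it along, and do not let it get away and run back down. Leave the tub, the tin and the spare spool beside the stand where they are.

Things in the scene. Friction and masses are not known exactly. Their poses are not given: they have to be found in the camera images.
- spool_center (a point): centre of the bare wooden ribbon spool lying on its side across the ramp. Two end flanges, 60 mm in diameter and 8 mm thick, on which it rolls, joined by a core 44 mm in diameter; 90 mm long overall, 74 mm between the flanges. About 0.16 kg, smooth (friction about 0.4). Released on the slope it rolls back, and with a run it jumps the lip at the foot and rolls off the stand.
- spool: the same spool, origin at its centre; its y axis is its axle line, its x and z axes turn as it rolls. It starts at rest in a shallow dip at the foot of the ramp, near x = -96 mm in the stand's frame, centre 40 mm above the table.
- stand: plywood ramp stand, fixed. Origin on the table under mid-ramp; x points uphill (level), y across, z up. Along x, in mm: foot lip -137 to -112, 14 high; dip floor to -90, 10 high; 9 degree slope to the crest at 60, 33.7 high; step down to the rest's floor, 29.8 high; upright stop board's face at 107, its top 78 high. Side rails 8 thick, 96 apart inside, 14 above the slope. Nothing stands over the track.
- rest (a point): the point where the spool's centre lies when home in the rest against the stop board: x = 76 mm, y = 0, 59.8 mm above the table in the stand's frame (play of about 1 mm in x, 3 mm in y).
- slope (a point): middle of the slope's foot line (stand x = -90 mm, height 10 mm); its x axis points up along the slope's surface, y across it, z square to it. The spool's centre stays 30 mm above this x-y plane as it climbs.
- spare: a second, equal spool standing on end on the table beside the stand, 60 mm wide, 91 mm tall, loose; origin at the centre of its underside. Leave it alone.
- tub: a lidded clear plastic tub, 72 mm in diameter, 75 mm tall, loose, beside the stand; origin at the centre of its underside. Leave it alone.
- tin: a round metal tin, 68 mm in diameter, 50 mm tall, loose, beside the stand; origin at the centre of its underside. Leave it alone.
Not all that is in view belongs to the job. Leave any pink look-alike of the spool alone.

How it is judged:
On the way:
1. the spool is half-way up the ramp, rolled there by the push of the fingers (x of spool_center in the frame of stand between -0.04 and 0.055 m and contact force between the fingers and spool above 0.05 N), for 0.1 s.
At the end, for the whole second after the job is handed in: The spool lies still in the rest: its centre 70 to 82 mm along the stand's x, 56 to 64 mm above the table, its axle line within 7 degrees of square across the ramp; tub, tin and spare spool within 20 mm of where they stood (x of spool_center in the frame of stand between 0.07 and 0.082 m and z of spool_center in the frame of stand between 0.056 and 0.064 m and angle between the y axis of spool and the y axis of stand, either way round below 0.12 rad and linear speed of spool below 0.02 m/s and distance of each of spare, tub, tin from where it was at the start of the episode below 0.02 m); the robot touches nothing.
It fails at once if the spool is lifted: its centre more than 45 mm from the slope's plane (30 mm when it lies on it) (z of spool_center in the frame of slope above 0.045 m).
It fails at once if the spool moves faster than 0.3 m/s on the ramp before the crest (knocked along, or running back) (x of spool_center in the frame of stand below 0.055 m and linear speed of spool above 0.3 m/s).
It fails at once if the spool leaves its track: off the foot of the stand, or out sideways (x of spool_center in the frame of stand below -0.122 m or y of spool_center in the frame of stand above 0.02 m or y of spool_center in the frame of stand below -0.02 m).
It fails at once if the fingers squeeze or ram the spool with more than 30 N (contact force between the fingers and spool above 30 N).
It fails at once if tub, tin or spare spool is moved by more than 20 mm or tipped (distance of any of spare, tub, tin from where it was at the start of the episode above 0.02 m or angle between any of spare, tub, tin's own z axis and vertical above 0.3 rad).
It also fails if it takes over 42 s, if anything falls off the work surface, if the arm or the gripper's body presses on something with over 40 N, if the wrist force passes 120 N, or if a joint passes its speed limit or range.

## Robot

A 7-joint arm with a two-finger parallel gripper is mounted at the origin on the work surface. World frame = base frame: x ahead of the robot, y to its left, z up, the work surface at z = 0. Lengths are in m, angles in rad, forces in N, time in s.
With the tool pointing down it reaches from about 0.35 to 0.9 m from the base axis. Payload 7.2 kg.
Tool frame: the origin (TCP) lies at the very end of the fingers, on their centre line; the grasp point (between the pads) lies 19 mm behind it; z points along the fingers, y is the direction in which the jaws open and shut (so a half turn about z gives the same grasp; the last joint's range is limited). The gripper opens to 85 mm and grips with 20 to 120 N. Pads are 22 mm wide; open, the fingers measure 114 mm over their backs; the gripper's body (76 mm by 85 mm) begins 54 mm behind the grasp point. The pads swing forward as they close: fully open they stand 13 mm farther back than shut.
Start: joints at [-1.194, 0.411, -0.013, 1.596, 0.006, 1.134, -0.082], TCP at [0.269, 0.564, 0.231] pointing down, gripper open.
Joint ranges: [-2.95, 2.95], [-0.29, 1.99], [-1.47, 1.44], [0.14, 2.54], [-1.03, 4.17], [0.13, 1.85], [-2.86, 2.86]. Speed limits (rad/s): [2.39, 2.39, 3.01, 3.01, 3.14, 3.14, 3.14].

## Interface

Orientations are given as a rotation vector (axis times angle).
In Python, from station import status, imaging, job gives the robot as it stands.
- The arm moves only by the tool carry_out, never from a script. Its argument "steps" is text: rows parted by semicolons, each of 7 numbers parted by spaces: the turn, a rotation vector about the tool's x, y, z in degrees, then the shift along the tool's x, y, z in m, then the finger opening in m, from 0 to 0.0854. In form: wx wy wz dx dy dz hand; .... A call has 1 to 12 rows; each row shifts and turns the commanded pose from where the row before left it, along the tool's axes as they then stand; what a row does not reach is not made up. A row lasts 1/10 s, in which the tool goes at most 50 mm and 8.59 degrees, less where a joint would pass 70% of its speed; a pose out of reach is approached as far as the arm can. A call is refused whole if a number of a shift passes 0.05 or a number of a turn 8.59, either way. A call with a gripper value outside its range is refused whole. The fingers move at their own pace and stop on an object; the grip force is fixed at half the most. Time passes only in rows, so rows that do not move let the fingers close. It gives the time, the measured TCP pose, the force and the opening at its end, in the units of the state.
- status.observe(): the state, without advancing time (a new reading comes with each control period).
- imaging.grab_frame(name): name is "side" or "top" or "wrist"; returns a dict with "pixels" (400x640x3 uint8, red, green, blue), "intrinsics" (3x3 intrinsics, pixels), "R" (3x3) and "t" (3): a world point X has camera coordinates R X + t; the wrist camera has in their place "T_tool_cam" (4x4, takes a point from camera to tool coordinates, whose origin is the TCP and whose axes are the flange's). Camera axes: x right, y down, z forward; pixel columns grow to the right and rows downward; lengths in m; the calibration is good to about 2 mm. A picture is of the moment at which its call begins: read the wrist's pose just before it. There is no depth.
- job.job_done(): hands the job in, once; it reports no verdict.
The state is a dict: "time": time; "joint_pos": joint angles; "qd": joint speeds; "effort": joint torques, N m; "position": TCP position; "ee_rot": TCP orientation; "contact_force": force on the tool from outside, world axes, zero at the start; "moment": the same for the moment, N m; "grip_width": opening from 0.0 (shut) to 1.0 (fully open).
Only numpy, scipy, OpenCV 4.12 (cv2) and the standard library are available. Lean on these libraries where they do the work, as an engineer would, in place of code of your own. Each camera call takes 0.05 s, during which the arm holds its last target.

## Working session

There is one attempt and no reset: what is moved stays moved. The work goes in short steps, Python scripts to look and compute and a tool call to move; the robot and the scene stay as the last step left them, time stands still between calls to the robot, and variables do not carry over. Pictures are saved under pics/ and viewed, and the job is handed in when it is done.

Besides the shell and the picture viewer there is one more tool, called after "Call:" as name(argument=value, ...) on one line, values as JSON. carry_out: Moves the arm, as the interface text tells. Its arguments: {"type":"object","properties":{"steps":{"type":"string"}},"required":["steps"]}

```bash
mkdir -p pics; ls; python3 - <<'E'
from station import status, imaging
import cv2
s=status.observe(); print({k:(s[k]) for k in s})
for n in ["side","top","wrist"]:
    f=imaging.grab_frame(n); cv2.imwrite(f"pics/{n}0.png",f["pixels"][:,:,::-1])
    print(n,f["intrinsics"],f.get("R"),f.get("t"),f.get("T_tool_cam"))
E
```

```text
pics
{'time': 0.0, 'joint_pos': array([-1.19423396,  0.41193822, -0.01267307,  1.59708292,  0.00561751,
        1.13433146, -0.08217308]), 'qd': array([ 1.55399270e-03, -1.74586291e-04, -3.91071690e-04, -2.51531338e-04,
        7.60232611e-05, -1.07374644e-03, -5.03498605e-04]), 'effort': array([ 6.70166064e-04, -6.00616765e+01,  6.82325587e-01, -2.99406391e+01,
        1.38039669e-02,  1.06928559e-02,  1.12853070e-05]), 'position': array([0.26874058, 0.56368707, 0.23041352]), 'ee_rot': array([-6.92800470e-01, -3.06401536e+00,  2.68479691e-03]), 'contact_force': array([-0.71402802, -0.16247884, -0.3782914 ]), 'moment': array([-0.02309456,  0.0020815 , -0.01435634]), 'grip_width': 0.9999287954516223}
side [[498.84129436   0.         319.36292048]
 [  0.         498.84129436 194.77937913]
 [  0.           0.           1.        ]] [[ 9.44490452e-01 -3.28538679e-01  3.50495852e-04]
 [-1.94996219e-01 -5.61437520e-01 -8.04216629e-01]
 [ 2.64413050e-01  7.59506581e-01 -5.94336177e-01]] [-0.51522212  0.20921013  0.88280509] None
top [[456.06587563   0.         319.59109075]
 [  0.         456.06587563 195.33604894]
 [  0.           0.           1.        ]] [[-0.01778082 -0.99984096 -0.00137425]
 [-0.98648382  0.01776718 -0.16289261]
 [ 0.16289112 -0.00154069 -0.98664285]] [0.07778728 0.5636353  1.05345629] None
wrist [[303.11692585   0.         317.18025223]
 [  0.         303.11692585 205.64013182]
 [  0.           0.           1.        ]] None None [[-1.02214788e-04 -9.48920579e-01 -3.15515014e-01  8.15326315e-02]
 [ 9.99999230e-01  2.93166893e-04 -1.20566943e-03  5.00802544e-05]
 [ 1.23658309e-03 -3.15514894e-01  9.48919819e-01 -1.42945462e-01]
 [ 0.00000000e+00  0.00000000e+00  0.00000000e+00  1.00000000e+00]]
```

View pics/top0.png

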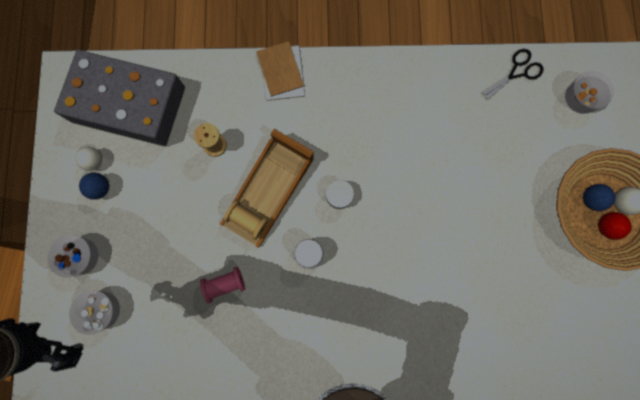

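View pics/side0.png

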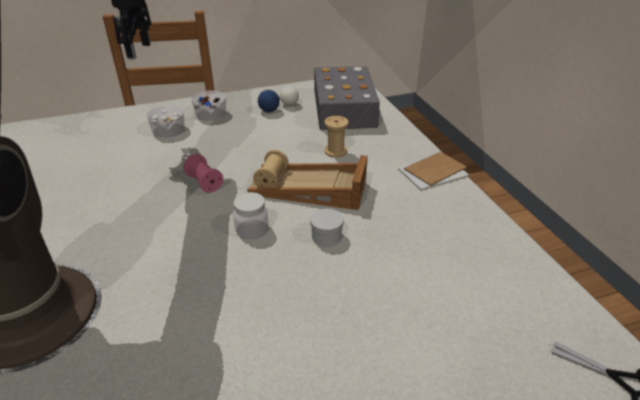

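The top view shows the stand running from its foot at about (242,235) to the stop board at about (292,143). The bare wooden spool lies at the foot at (247,220). The spare stands on end at (209,138). The pink look-alike lies at (222,285). The tub and tin are at (308,253) and (340,193). The spool lying across the foot of the ramp fits the description, and I'll confirm it in an enlarged crop.

```bash
python3 - <<'E'
import cv2
a=cv2.imread("pics/top0.png")[110:280,180:370]
b=cv2.imread("pics/side0.png")[90:250,220:400]
cv2.imwrite("pics/c_top.png",cv2.resize(a,None,fx=3.5,fy=3.5,interpolation=cv2.INTER_CUBIC))
cv2.imwrite("pics/c_side.png",cv2.resize(b,None,fx=3.7,fy=3.7,interpolation=cv2.INTER_CUBIC))
E
```

```text
(no output)
```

View pics/c_top.png

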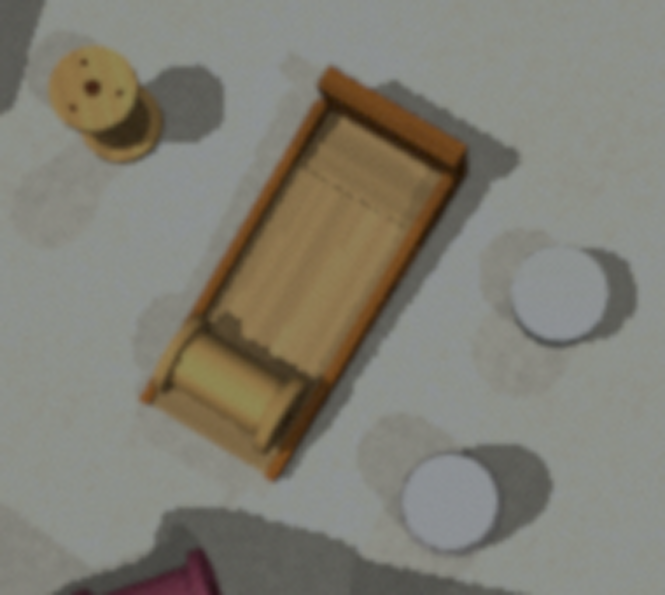

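View pics/c_side.png

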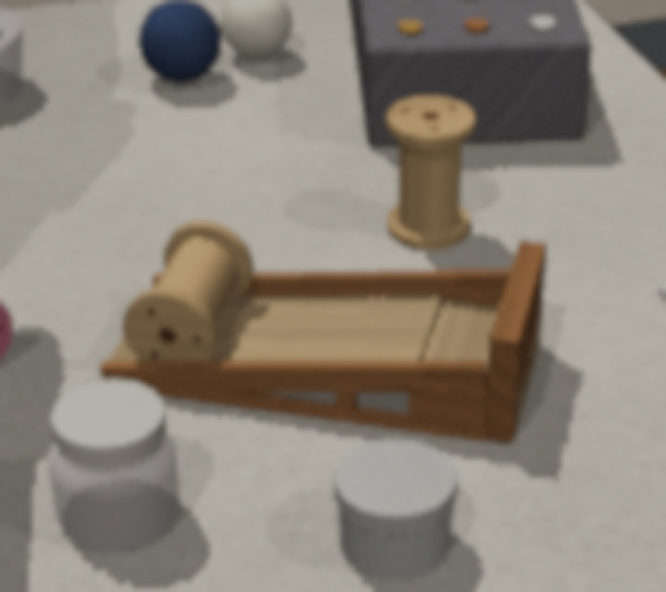

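The crop confirms it: a bare wooden spool lies on its side in the dip, between the side rails and opposite the stop board. Next I'll fit the stand pose from picked corners.

```bash
cat > h.py <<'E'
import numpy as np, json
from scipy.spatial.transform import Rotation as Rot
from station import status, imaging
def ray(f,uv,z):
    K,R,t=f["intrinsics"],f["R"],f["t"]
    d=R.T@np.linalg.inv(K)@np.array([*uv,1.]); c=-R.T@t
    return c+d*(z-c[2])/d[2]
def proj(f,X):
    c=f["R"]@X+f["t"]; p=f["intrinsics"]@c; return p[:2]/p[2]
E
python3 - <<'E'
from h import *
from scipy.optimize import least_squares
T=imaging.grab_frame("top");S=imaging.grab_frame("side")
ct=lambda u,v:((u+.5)/3.5-.5+180,(v+.5)/3.5-.5+110)
cs=lambda u,v:((u+.5)/3.7-.5+220,(v+.5)/3.7-.5+90)
for n,p,z in [("stop fl",(322,92),.078),("stop fr",(461,168),.078),("crest l",(303,166),.0337),("crest r",(410,224),.0337),("tub",(450,502),.075),("tin",(560,295),.05),("spare",(95,88),.091),("spool",(232,385),.06)]:
    print(n,ray(T,ct(*p),z).round(4))
P=[(T,ct(303,166),(.06,.048,.0337)),(T,ct(410,224),(.06,-.048,.0337)),(S,cs(442,297),(.06,.048,.0337))]
# stop face line points, y free -> use board ends +-.056
P+=[(T,ct(322,92),(.107,.056,.078)),(T,ct(461,168),(.107,-.056,.078)),(S,cs(525,245),(.107,.056,.078)),(S,cs(497,343),(.107,-.056,.078))]
def w(q,p):
    c,s=np.cos(q[2]),np.sin(q[2]); return np.array([q[0]+c*p[0]-s*p[1],q[1]+s*p[0]+c*p[1],p[2]])
r=least_squares(lambda q:np.concatenate([proj(f,w(q,p))-uv for f,uv,p in P]),[.5,.1,-.5],loss="soft_l1")
print(r.x,np.degrees(r.x[2]));print(r.fun.reshape(-1,2).round(1))
q=r.x
print("spool pred",w(q,(-.096,0,.04)), proj(T,w(q,(-.096,0,.04))),proj(S,w(q,(-.096,0,.04))))
for p in [(-.137,.056,.024),(-.137,-.056,.024)]: print(w(q,p),proj(T,w(q,p)),proj(S,w(q,p)))
# overlay
import cv2
for n,f in (("top",T),("side",S)):
    im=f["pixels"][:,:,::-1].copy(); im=cv2.resize(im,None,fx=4,fy=4)
    for p in [(-.137,.048,.014),(-.137,-.048,.014),(-.096,.045,.04),(-.096,-.045,.04),(.06,.048,.0337),(.06,-.048,.0337),(.107,.048,.078),(.107,-.048,.078)]:
        u=proj(f,w(q,p)); cv2.circle(im,tuple(int(v*4+2) for v in u),4,(255,0,255),-1)
    im=im[480:1040,760:1400] if n=="top" else im[500:900,920:1560]
    cv2.imwrite(f"pics/ov_{n}.png",im)
E
```

```text
stop fl [0.7058 0.1799 0.078 ]
stop fr [0.6507 0.0857 0.078 ]
crest l [0.6653 0.198  0.0337]
crest r [0.6221 0.1228 0.0337]
tub [0.4261 0.0963 0.075 ]
tin [0.5669 0.0194 0.05  ]
spare [0.7074 0.3319 0.091 ]
spool [0.5077 0.2426 0.06  ]
[ 0.5895912   0.18827216 -0.54674422] -31.326136561438535
[[-0.  -0.2]
 [ 2.8  2.4]
 [ 0.6  0.2]
 [-0.3 -1.7]
 [ 0.4 -0.5]
 [-0.8 -1.2]
 [-0.8 -0.7]]
spool pred [0.50758591 0.23818341 0.04      ] [249.10419631 220.55670001] [270.90803069 171.13155952]
[0.50167771 0.30733609 0.024     ] [221.70794536 224.18930678] [261.84466515 162.26727397]
[0.44344792 0.21166325 0.024     ] [260.90643746 247.50983319] [247.1742462  188.08028638]
```

View pics/ov_top.png

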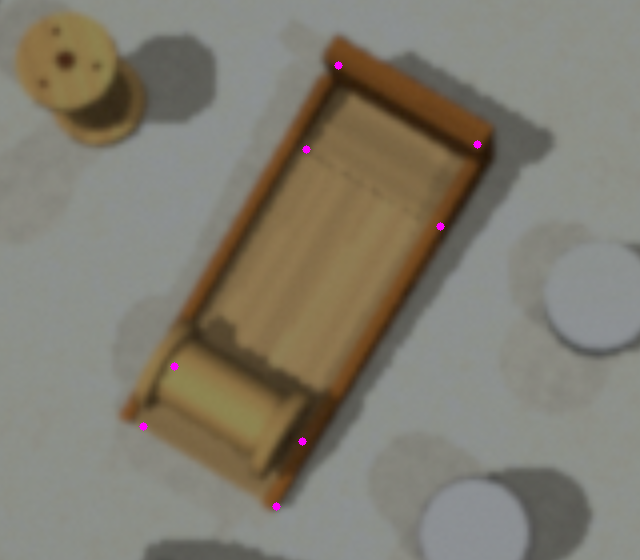

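View pics/ov_side.png

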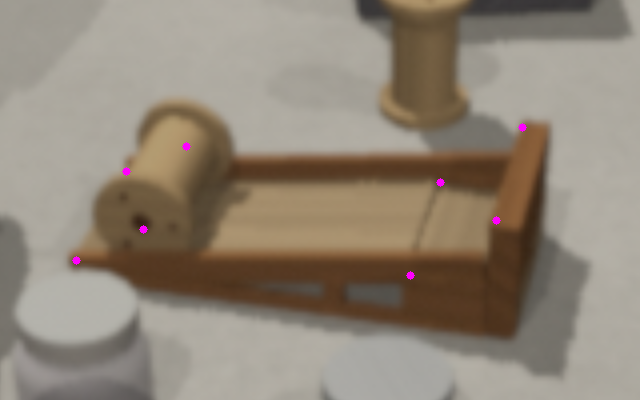

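```bash
python3 - <<'E'
import cv2
a=cv2.imread("pics/top0.png")
for n,(x,y,w,h) in {"A":(215,190,80,60),"B":(255,125,80,60)}.items():
    cv2.imwrite(f"pics/z{n}.png",cv2.resize(a[y:y+h,x:x+w],None,fx=10,fy=10,interpolation=cv2.INTER_CUBIC))
E
```

```text
(no output)
```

View pics/zA.png

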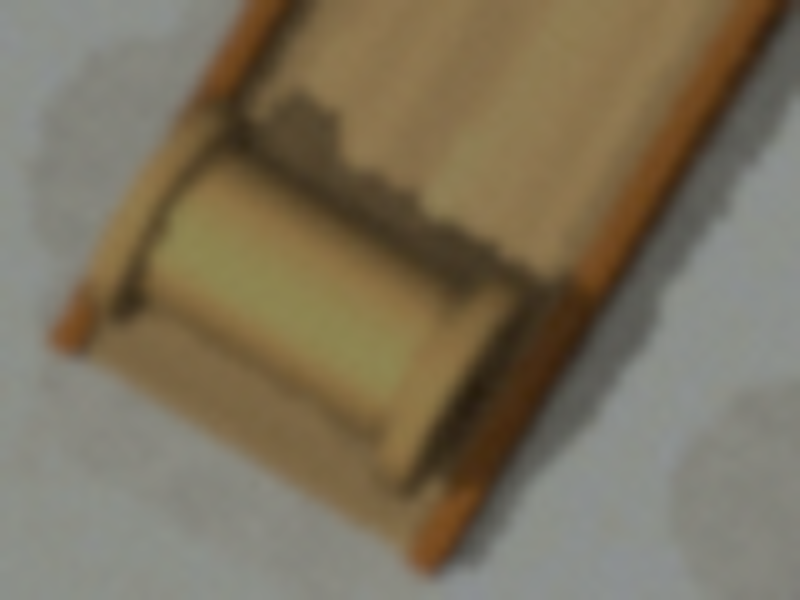

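View pics/zB.png

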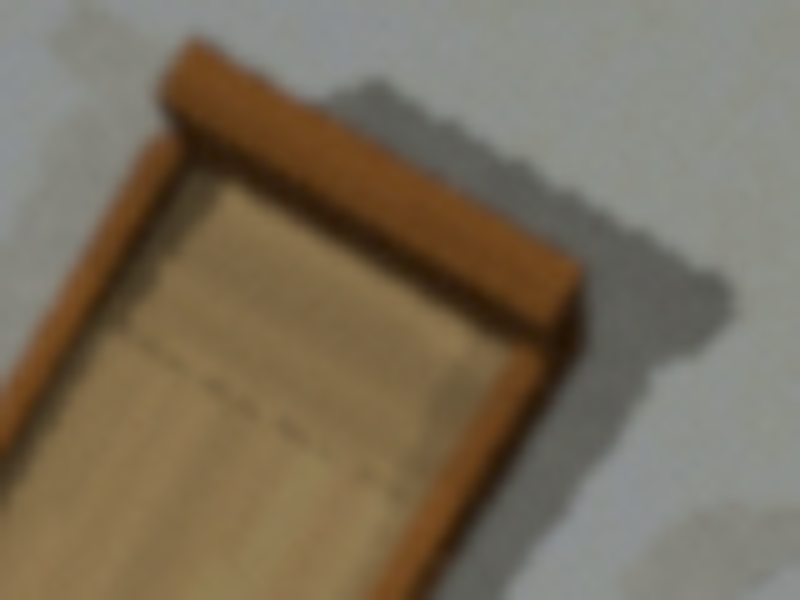

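```bash
cat >> h.py <<'E'
def w(q,p):
    c,s=np.cos(q[2]),np.sin(q[2]); return np.array([q[0]+c*p[0]-s*p[1],q[1]+s*p[0]+c*p[1],p[2]])
E
python3 - <<'E'
from h import *
from scipy.optimize import least_squares
T=imaging.grab_frame("top");S=imaging.grab_frame("side")
A=lambda u,v:(u/10+215-.45,v/10+190-.45)
B=lambda u,v:(u/10+255-.45,v/10+125-.45)
so=lambda u,v:(u/4+230-.4,v/4+125-.4)
PT=[(T,A(92,358),(-.137,.048,.014)),(T,A(405,548),(-.137,-.048,.014)),(T,B(118,322),(.06,.048,.0337)),(T,B(162,95),(.107,.056,.078)),(T,B(550,330),(.107,-.056,.078))]
PS=[(S,so(76,258),(-.137,-.056,.016)),(S,so(437,180),(.06,.048,.0337)),(S,so(526,122),(.107,.056,.078)),(S,so(496,230),(.107,-.056,.078))]
for f,uv,p in PT: print(p,ray(f,uv,p[2]).round(4))
for P in (PT,PS,PT+PS):
    r=least_squares(lambda q:np.concatenate([proj(f,w(q,p))-uv for f,uv,p in P]),[.5,.1,-.5],loss="soft_l1")
    print(r.x,np.degrees(r.x[2]));print(r.fun.reshape(-1,2).round(1).tolist())
q=r.x
# spool rims, top of flanges
ps=[A(215,150),A(450,395)]
import cv2
im=T["pixels"][:,:,::-1]
for p in [(-.096,.045,.07),(-.096,-.045,.07),(-.096,0,.062)]: print((10*(proj(T,w(q,p))-[214.55,189.55])).round())
E
```

```text
(-0.137, 0.048, 0.014) [0.4998 0.3044 0.014 ]
(-0.137, -0.048, 0.014) [0.4519 0.2273 0.014 ]
(0.06, 0.048, 0.0337) [0.6661 0.1977 0.0337]
(0.107, 0.056, 0.078) [0.7105 0.182  0.078 ]
(0.107, -0.056, 0.078) [0.651  0.0899 0.078 ]
[ 0.59059812  0.19226448 -0.56778813] -32.53186370332705
[[-0.8, -0.4], [0.7, 1.1], [-1.1, -0.3], [0.0, -0.2], [1.0, 0.1]]
[ 0.59131429  0.18992138 -0.5647194 ] -32.35603843419528
[[-0.6, 0.6], [1.6, 0.3], [0.3, -0.4], [-0.6, -0.6]]
[ 0.59097363  0.19148597 -0.56696044] -32.4844405444708
[[-0.5, -0.6], [1.1, 0.9], [-0.8, -0.5], [0.3, -0.3], [1.3, -0.1], [-0.9, 0.2], [1.2, -0.0], [-0.1, -0.7], [-1.1, -0.9]]
[144. 187.]
[467. 387.]
[311. 290.]
```

```bash
cat >> h.py <<'E'
Q=np.array([.5908,.1918,np.radians(-32.5)])
def where():
    s=status.observe(); R=Rot.from_rotvec(s["ee_rot"]).as_matrix()
    c,sn=np.cos(Q[2]),np.sin(Q[2]); Rs=np.array([[c,-sn,0],[sn,c,0],[0,0,1.]])
    ps=Rs.T@(s["position"]-[Q[0],Q[1],0])
    Rd=Rs@np.diag([-1.,1,-1])
    print("t",s["time"],"stand xyz mm",(ps*1000).round(1),"turn to go deg (tool)",np.degrees(Rot.from_matrix(R.T@Rd).as_rotvec()).round(2),"F",s["contact_force"].round(2),"grip",round(float(s["grip_width"]),3))
    return s,R,Rs,Rd,ps
def goto(x,y,z):
    s,R,Rs,Rd,ps=where()
    d=Rs@(np.array([x,y,z])-ps); print("shift (now-tool)",(R.T@d).round(4),"(ideal-tool)",(Rd.T@d).round(4))
E
python3 -c "
from h import *
goto(-.16,0,.2)"
```

```text
t 0.35 stand xyz mm [-471.6  141.   231.1] turn to go deg (tool) [-0.02  0.    7.02] F [-0.21 -0.18  0.32] grip 1.0
shift (now-tool) [-0.292  -0.178   0.0312] (ideal-tool) [-0.3116 -0.141   0.0311]
```

Call:
carry_out(steps="0 0 7 0 0 0 0.03; 0 0 0 -0.031 -0.014 0.003 0.03; 0 0 0 -0.031 -0.014 0.003 0.03; 0 0 0 -0.031 -0.014 0.003 0.03; 0 0 0 -0.031 -0.014 0.003 0.03; 0 0 0 -0.031 -0.014 0.003 0.03; 0 0 0 -0.031 -0.014 0.003 0.03; 0 0 0 -0.031 -0.014 0.003 0.03; 0 0 0 -0.031 -0.014 0.003 0.03; 0 0 0 -0.031 -0.014 0.003 0.03; 0 0 0 -0.031 -0.014 0.003 0.03; 0 0 0 0 0 0 0.03")

```text
time: 1.55
position: [0.458, 0.2745, 0.2012]
ee_rot: [0.889, 3.011, -0.003]
contact_force: [-0.3, -0.7, 0.2]
grip_width: 0.352
```

```bash
python3 - <<'E'
from h import *
import cv2
goto(-.16,0,.026)
for n in("wrist","top"):
    f=imaging.grab_frame(n); cv2.imwrite(f"pics/{n}1.png",f["pixels"][:,:,::-1])
E
```

```text
t 1.55 stand xyz mm [-156.5   -1.6  201.2] turn to go deg (tool) [-0.07  0.12 -0.39] F [-0.32 -0.67  0.16] grip 0.352
shift (now-tool) [0.0039 0.0018 0.1752] (ideal-tool) [0.0035 0.0016 0.1752]
```

View pics/wrist1.png

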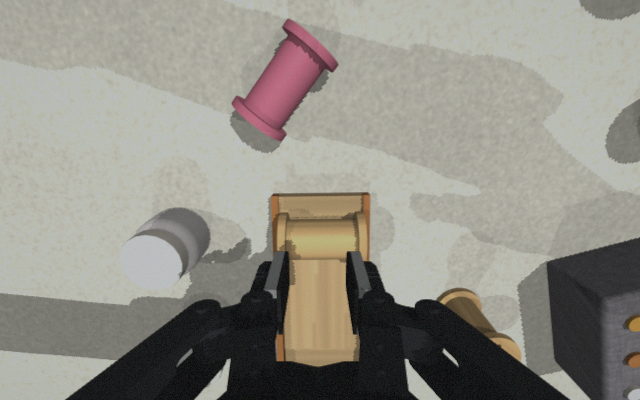

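View pics/top1.png

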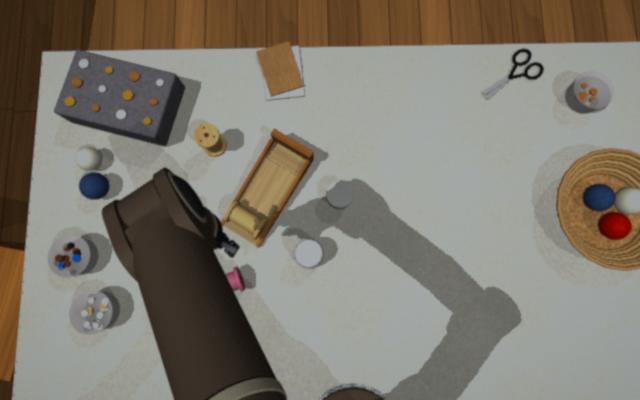

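Call:
carry_out(steps="0 0 -0.4 0.002 0.002 0.025 0.03; 0 0 0 0 0 0.025 0.03; 0 0 0 0 0 0.025 0.03; 0 0 0 0 0 0.025 0.03; 0 0 0 0 0 0.025 0.03; 0 0 0 0 0 0.025 0.03; 0 0 0 0 0 0.022 0.03; 0 0 0 0 0 0 0.03; 0 0 0 0 0 0 0.03")

```text
time: 2.55
position: [0.4541, 0.2833, 0.0295]
ee_rot: [-0.866, -3.019, 0.0]
contact_force: [-0.1, 0.4, -0.1]
grip_width: 0.353
```

```bash
python3 - <<'E'
from h import *
import cv2
goto(-.129,0,.026)
for n in("wrist","side"):
    f=imaging.grab_frame(n); im=f["pixels"][:,:,::-1]
    if n=="side": im=cv2.resize(im[90:250,200:400],None,fx=3.7,fy=3.7,interpolation=cv2.INTER_CUBIC)
    cv2.imwrite(f"pics/{n}2.png",im)
E
```

```text
t 2.55 stand xyz mm [-164.5    3.7   29.5] turn to go deg (tool) [-0.02 -0.04  0.5 ] F [-0.1   0.35 -0.09] grip 0.353
shift (now-tool) [-0.0355 -0.004   0.0034] (ideal-tool) [-0.0355 -0.0037  0.0035]
```

View pics/wrist2.png

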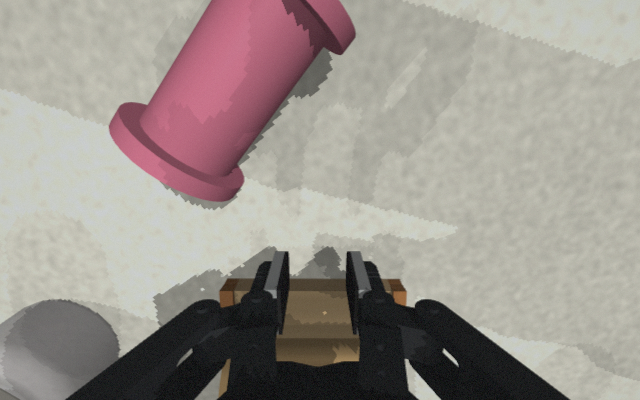

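View pics/side2.png

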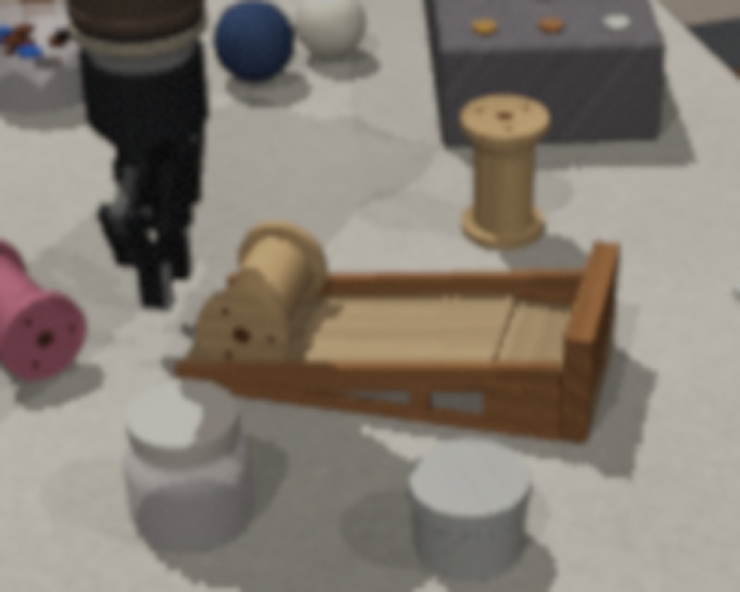

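Call:
carry_out(steps="0 0 0.5 -0.004 -0.003 0.002 0.03; 0 0 0 -0.004 0 0.002 0.03; 0 0 0 -0.004 0 0 0.03; 0 0 0 -0.004 0 0 0.03; 0 0 0 0 0 0 0.03; 0 0 0 0 0 0 0.03")

```text
time: 3.25
position: [0.4667, 0.2711, 0.0253]
ee_rot: [-0.882, -3.015, -0.0]
contact_force: [-0.2, -0.1, 0.1]
grip_width: 0.351
```

```bash
python3 - <<'E'
from h import *
import cv2
goto(-.129,0,.026)
for n in("wrist","side"):
    f=imaging.grab_frame(n); im=f["pixels"][:,:,::-1]
    if n=="side": im=cv2.resize(im[90:250,200:400],None,fx=3.7,fy=3.7,interpolation=cv2.INTER_CUBIC)
    cv2.imwrite(f"pics/{n}3.png",im)
E
```

```text
t 3.25 stand xyz mm [-147.3    0.2   25.3] turn to go deg (tool) [ 0.   -0.   -0.11] F [-0.17 -0.11  0.06] grip 0.351
shift (now-tool) [-0.0183 -0.0002 -0.0007] (ideal-tool) [-0.0183 -0.0002 -0.0007]
```

View pics/wrist3.png

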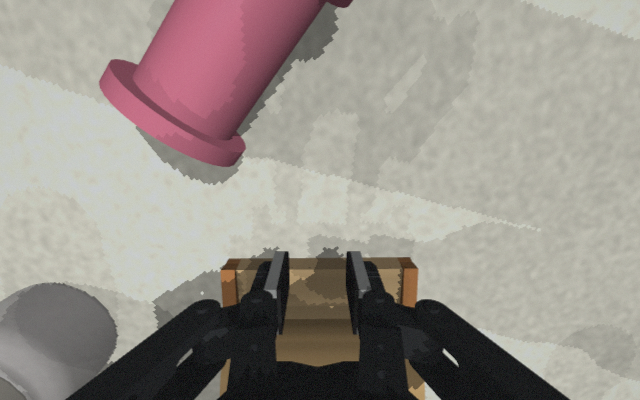

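View pics/side3.png

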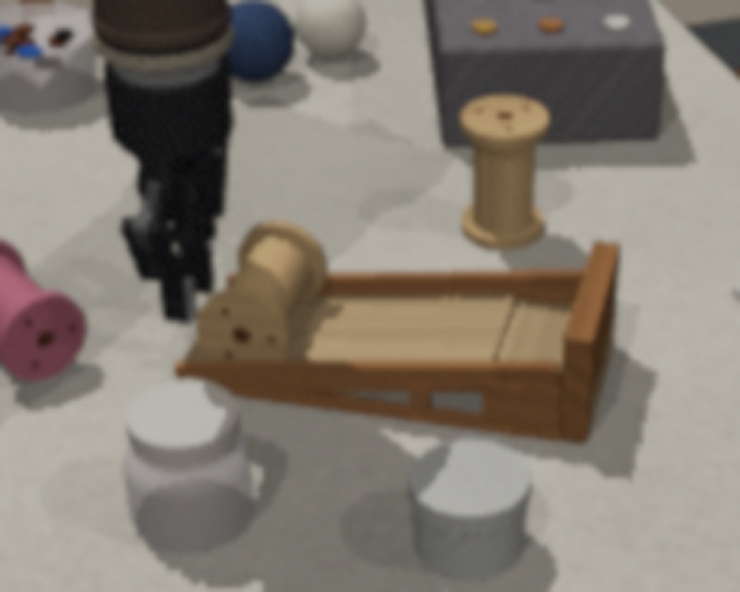

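Call:
carry_out(steps="0 0 0 -0.003 0 0 0.03; 0 0 0 -0.003 0 0 0.03; 0 0 0 -0.003 0 0 0.03; 0 0 0 -0.003 0 0 0.03; 0 0 0 -0.003 0 0 0.03; 0 0 0 -0.003 0 0 0.03; 0 0 0 -0.003 0 0 0.03; 0 0 0 -0.003 0 -0.0005 0.03; 0 0 0 -0.003 0 -0.0005 0.03; 0 0 0 -0.003 0 -0.0005 0.03; 0 0 0 -0.003 0 -0.0005 0.03; 0 0 0 -0.003 0 -0.0005 0.03")

```text
time: 4.55
position: [0.4971, 0.2517, 0.0279]
ee_rot: [0.881, 3.015, 0.0]
contact_force: [-0.7, 0.8, 1.0]
grip_width: 0.349
```

```bash
python3 - <<'E'
from h import *
import cv2
where()
for n in("wrist","side"):
    f=imaging.grab_frame(n); im=f["pixels"][:,:,::-1]
    if n=="side": im=cv2.resize(im[90:250,200:400],None,fx=3.7,fy=3.7,interpolation=cv2.INTER_CUBIC)
    cv2.imwrite(f"pics/{n}4.png",im)
where()
E
```

```text
t 4.55 stand xyz mm [-111.3    0.2   27.9] turn to go deg (tool) [ 0.    0.   -0.08] F [-0.69  0.79  1.03] grip 0.349
t 4.65 stand xyz mm [-1.108e+02  1.000e-01  2.790e+01] turn to go deg (tool) [ 0.01  0.03 -0.12] F [-0.04 -0.07 -0.56] grip 0.347
```

View pics/wrist4.png

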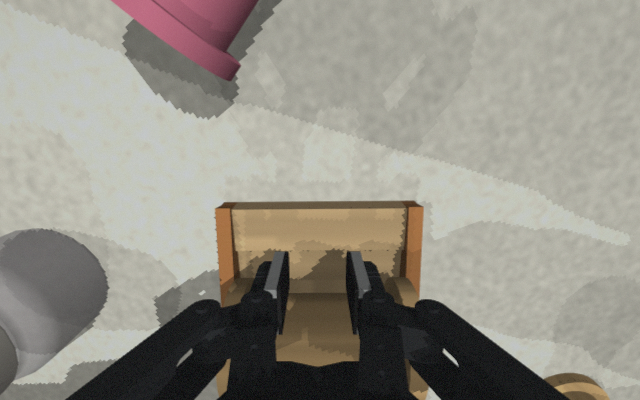

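View pics/side4.png

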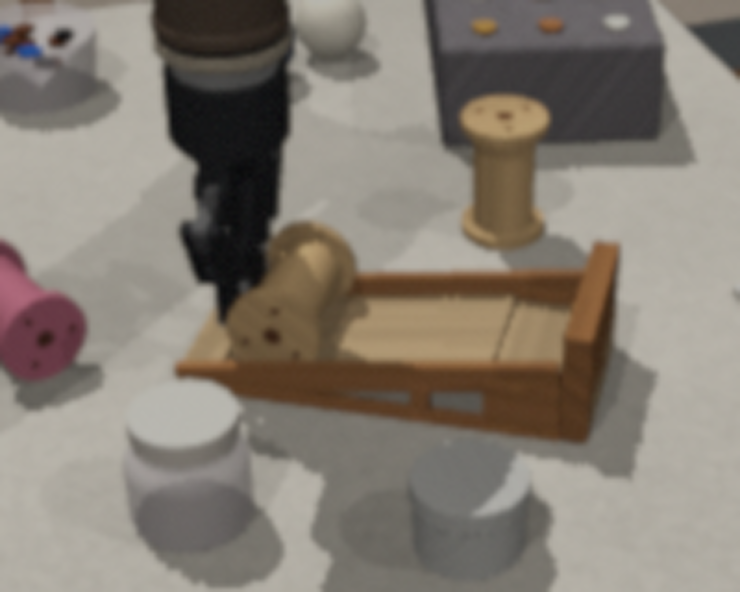

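The spool has started up the slope, square and centred between the rails: its hub moved from (242,334) to (272,335) in the side crop. I'll keep pushing.

Call:
carry_out(steps="0 0 0 -0.003 0 -0.0005 0.03; 0 0 0 -0.004 0 -0.0006 0.03; 0 0 0 -0.004 0 -0.0006 0.03; 0 0 0 -0.004 0 -0.0007 0.03; 0 0 0 -0.004 0 -0.0006 0.03; 0 0 0 -0.004 0 -0.0006 0.03; 0 0 0 -0.004 0 -0.0007 0.03; 0 0 0 -0.004 0 -0.0006 0.03; 0 0 0 -0.004 0 -0.0006 0.03; 0 0 0 -0.004 0 -0.0007 0.03; 0 0 0 -0.004 0 -0.0006 0.03; 0 0 0 -0.004 0 -0.0006 0.03")

```text
time: 5.85
position: [0.5367, 0.2264, 0.0352]
ee_rot: [-0.881, -3.015, -0.0]
contact_force: [-0.7, 0.2, 0.3]
grip_width: 0.35
```

```bash
python3 - <<'E'
from h import *
import cv2
where()
for n in("wrist","side"):
    f=imaging.grab_frame(n); im=f["pixels"][:,:,::-1]
    if n=="side": im=cv2.resize(im[90:250,200:400],None,fx=3.7,fy=3.7,interpolation=cv2.INTER_CUBIC)
    cv2.imwrite(f"pics/{n}5.png",im)
where()
E
```

```text
t 5.85 stand xyz mm [-64.2   0.1  35.2] turn to go deg (tool) [ 0.   -0.   -0.08] F [-0.75  0.24  0.26] grip 0.35
t 5.95 stand xyz mm [-63.5  -0.   35.3] turn to go deg (tool) [ 0.01  0.04 -0.14] F [-0.23 -0.17 -0.54] grip 0.351
```

View pics/wrist5.png

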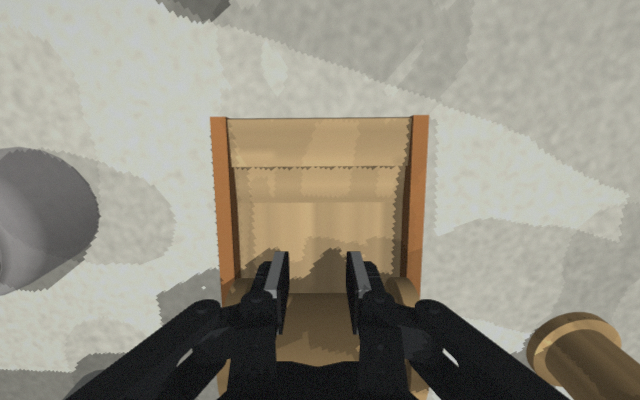

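View pics/side5.png

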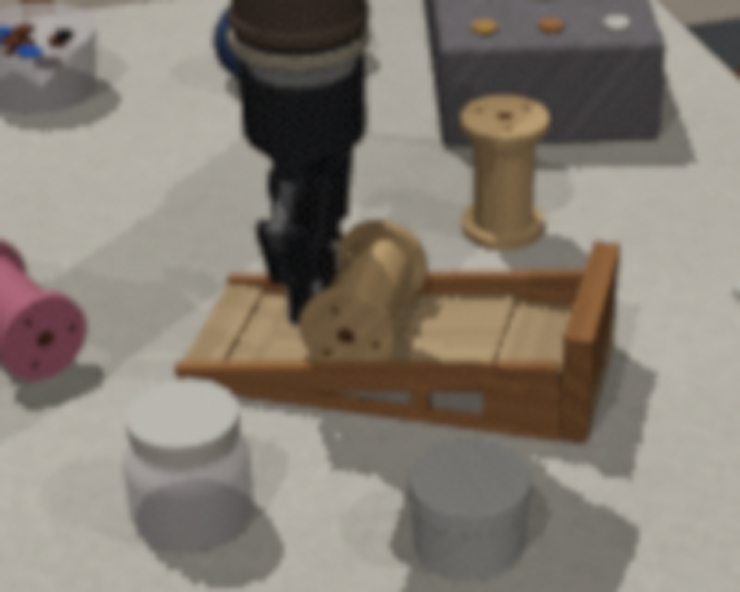

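The spool is rolling well and square, with its hub now at (345,335) in the side crop, about a third of the way up. I'll continue.

Call:
carry_out(steps="0 0 0 -0.003 0 -0.0005 0.03; 0 0 0 -0.004 0 -0.0006 0.03; 0 0 0 -0.004 0 -0.0006 0.03; 0 0 0 -0.004 0 -0.0007 0.03; 0 0 0 -0.004 0 -0.0006 0.03; 0 0 0 -0.004 0 -0.0006 0.03; 0 0 0 -0.004 0 -0.0007 0.03; 0 0 0 -0.004 0 -0.0006 0.03; 0 0 0 -0.004 0 -0.0006 0.03; 0 0 0 -0.004 0 -0.0007 0.03; 0 0 0 -0.004 0 -0.0006 0.03; 0 0 0 -0.004 0 -0.0006 0.03")

```text
time: 7.15
position: [0.5763, 0.2011, 0.0426]
ee_rot: [-0.881, -3.015, -0.0]
contact_force: [-1.8, 0.9, 0.3]
grip_width: 0.354
```

```bash
python3 - <<'E'
from h import *
import cv2
where()
for n in("side",):
    f=imaging.grab_frame(n); im=f["pixels"][:,:,::-1]
    if n=="side": im=cv2.resize(im[90:250,200:400],None,fx=3.7,fy=3.7,interpolation=cv2.INTER_CUBIC)
    cv2.imwrite(f"pics/{n}6.png",im)
where()
E
```

```text
t 7.15 stand xyz mm [-17.2   0.   42.6] turn to go deg (tool) [ 0.   -0.   -0.08] F [-1.8   0.91  0.33] grip 0.354
t 7.2 stand xyz mm [-16.2  -0.1  42.8] turn to go deg (tool) [ 0.01  0.05 -0.12] F [ 0.28 -0.53 -0.25] grip 0.35
```

View pics/side6.png

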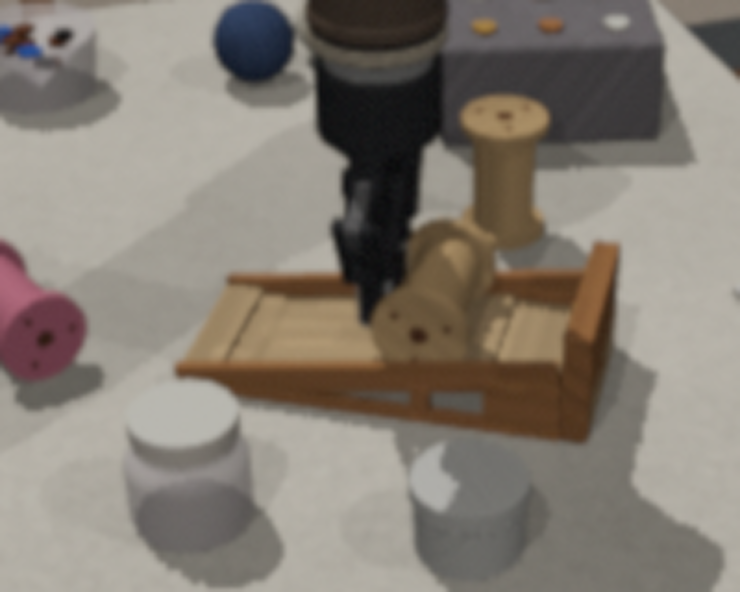

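Call:
carry_out(steps="0 0 0 -0.003 0 -0.0005 0.03; 0 0 0 -0.004 0 -0.0006 0.03; 0 0 0 -0.004 0 -0.0006 0.03; 0 0 0 -0.004 0 -0.0007 0.03; 0 0 0 -0.004 0 -0.0006 0.03; 0 0 0 -0.004 0 -0.0006 0.03; 0 0 0 -0.003 0 -0.0005 0.03; 0 0 0 -0.003 0 -0.0005 0.03; 0 0 0 -0.003 0 -0.0005 0.03; 0 0 0 -0.003 0 -0.0005 0.03")

```text
time: 8.2
position: [0.6057, 0.1823, 0.0482]
ee_rot: [-0.881, -3.015, 0.0]
contact_force: [-0.3, 0.1, -0.6]
grip_width: 0.351
```

```bash
python3 - <<'E'
from h import *
import cv2
where()
for n in("side",):
    f=imaging.grab_frame(n); im=f["pixels"][:,:,::-1]
    if n=="side": im=cv2.resize(im[90:250,200:400],None,fx=3.7,fy=3.7,interpolation=cv2.INTER_CUBIC)
    cv2.imwrite(f"pics/{n}7.png",im)
where()
E
```

```text
t 8.2 stand xyz mm [17.7 -0.  48.2] turn to go deg (tool) [-0.   -0.01 -0.08] F [-0.29  0.09 -0.57] grip 0.351
t 8.25 stand xyz mm [18.4 -0.1 48.3] turn to go deg (tool) [ 0.01  0.03 -0.11] F [ 0.5  -0.29 -0.09] grip 0.353
```

View pics/side7.png

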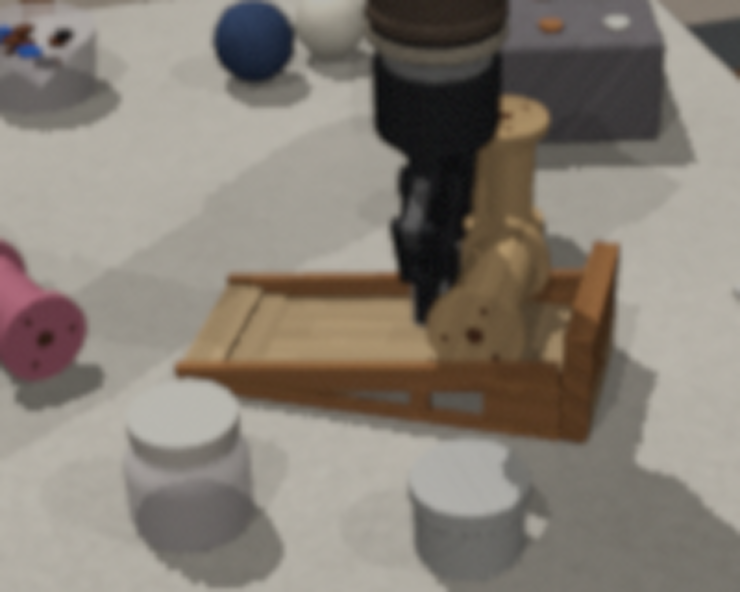

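Call:
carry_out(steps="0 0 0 -0.002 0 -0.0004 0.03; 0 0 0 -0.002 0 -0.0004 0.03; 0 0 0 -0.002 0 -0.0003 0.03; 0 0 0 -0.002 0 -0.0003 0.03; 0 0 0 -0.002 0 0 0.03; 0 0 0 -0.002 0 0 0.03; 0 0 0 -0.002 0 0 0.03; 0 0 0 -0.002 0 0 0.03; 0 0 0 -0.002 0 0 0.03; 0 0 0 0 0 0 0.03")

```text
time: 9.25
position: [0.621, 0.1724, 0.0496]
ee_rot: [0.882, 3.015, -0.0]
contact_force: [0.3, -0.9, -0.0]
grip_width: 0.349
```

```bash
python3 - <<'E'
from h import *
import cv2
where()
for n in("side",):
    f=imaging.grab_frame(n); im=f["pixels"][:,:,::-1]
    if n=="side": im=cv2.resize(im[90:250,200:400],None,fx=3.7,fy=3.7,interpolation=cv2.INTER_CUBIC)
    cv2.imwrite(f"pics/{n}8.png",im)
where()
E
```

```text
t 9.25 stand xyz mm [35.9 -0.2 49.6] turn to go deg (tool) [-0.    0.01 -0.1 ] F [ 0.29 -0.86 -0.02] grip 0.349
t 9.3 stand xyz mm [35.7 -0.1 49.6] turn to go deg (tool) [-0.   0.  -0.1] F [ 0.48 -0.62  0.33] grip 0.354
```

View pics/side8.png

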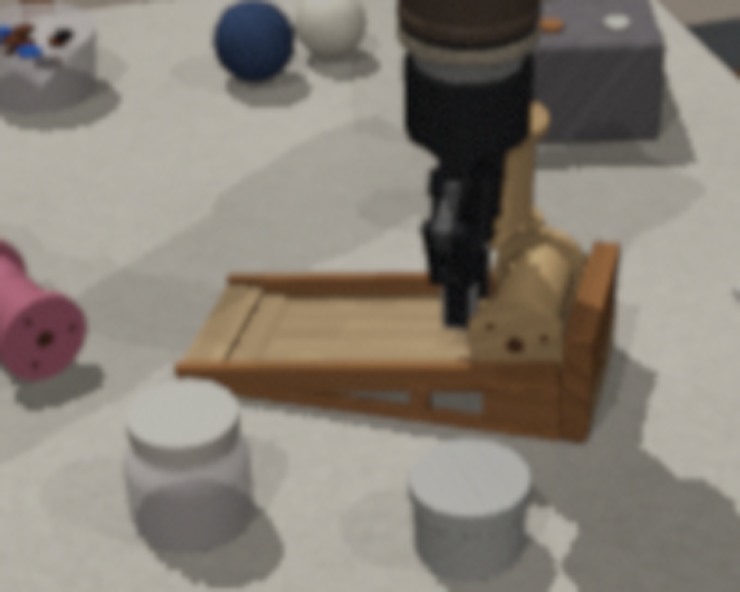

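The spool has dropped into the rest: its hub fell to (516,345) in the side crop and it sits against the stop board. I'll back the fingers out and then raise them.

Call:
carry_out(steps="0 0 0 0.005 0 0 0.03; 0 0 0 0.01 0 -0.002 0.03; 0 0 0 0.01 0 -0.005 0.03; 0 0 0 0.01 0 -0.01 0.03; 0 0 0 0.01 0 -0.02 0.03; 0 0 0 0.01 0 -0.03 0.03; 0 0 0 0.01 0 -0.03 0.03; 0 0 0 0.02 0 -0.03 0.03; 0 0 0 0.03 0 -0.02 0.03; 0 0 0 0.03 0 0 0.03; 0 0 0 0.03 0 0 0.03; 0 0 0 0 0 0 0.03")

```text
time: 10.5
position: [0.4691, 0.2705, 0.1978]
ee_rot: [-0.872, -3.017, -0.003]
contact_force: [0.3, 0.1, 0.9]
grip_width: 0.352
```

```bash
python3 - <<'E'
from h import *
import cv2
where()
T=None
for n,c in(("side",(90,250,200,400)),("top",(110,280,180,370))):
    f=imaging.grab_frame(n); im=f["pixels"][:,:,::-1]
    im=cv2.resize(im[c[0]:c[1],c[2]:c[3]],None,fx=3.5,fy=3.5,interpolation=cv2.INTER_CUBIC)
    for p in [(.076,.045,.0598),(.076,-.045,.0598)]:
        u=proj(f,w(Q,p)); print(n,p,((u-[c[2],c[0]])*3.5).round())
    cv2.imwrite(f"pics/{n}9.png",im)
E
```

```text
t 10.5 stand xyz mm [-144.9    1.   197.8] turn to go deg (tool) [ 0.09 -0.11  0.27] F [0.27 0.09 0.91] grip 0.352
side (0.076, 0.045, 0.0598) [513. 251.]
side (0.076, -0.045, 0.0598) [487. 327.]
top (0.076, 0.045, 0.0598) [310. 136.]
top (0.076, -0.045, 0.0598) [421. 202.]
```

View pics/side9.png

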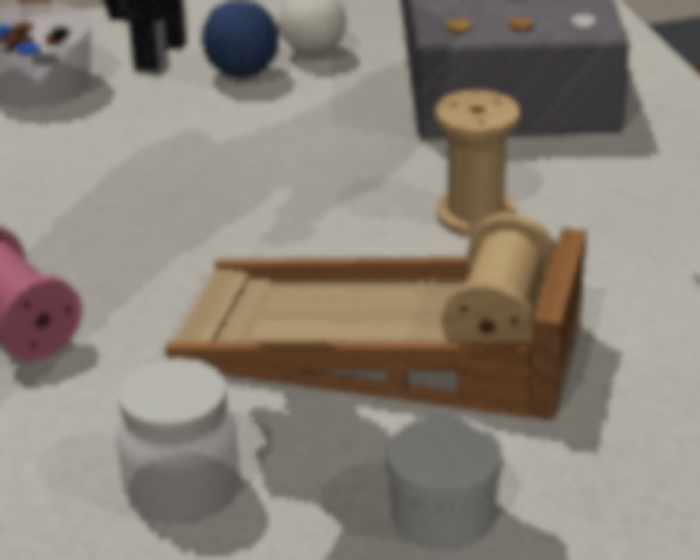

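View pics/top9.png

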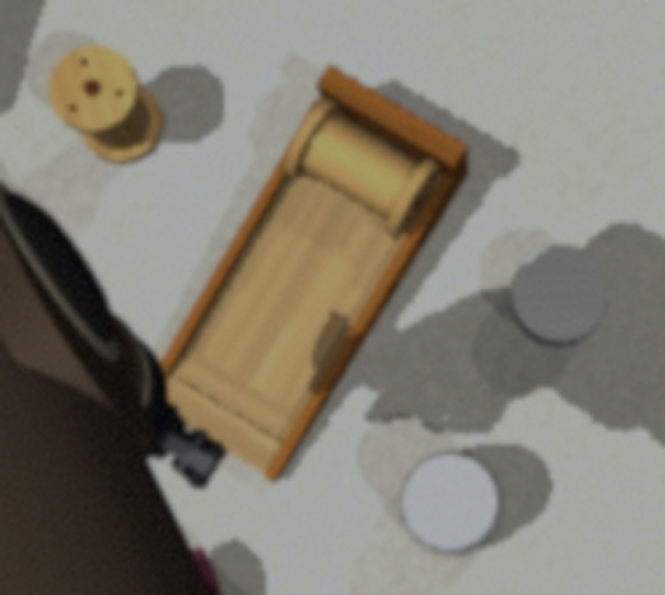

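The near hub sits at (487,327) in the side crop, exactly where the rest position projects. In the top view the spool lies square against the board. The spare, tub and tin haven't moved, and the arm is clear. Before handing in I'll let the arm settle briefly.

Call:
carry_out(steps="0 0 0 0 0 0 0.03; 0 0 0 0 0 0 0.03; 0 0 0 0 0 0 0.03")

```text
time: 10.9
position: [0.4738, 0.2663, 0.1965]
ee_rot: [0.883, 3.015, -0.001]
contact_force: [-0.3, -0.8, -0.4]
grip_width: 0.348
```

```bash
python3 -c "
from station import job
print(job.job_done())"
```

```text
the job is handed in; nothing more can be done
None
```

The wooden spool is in its rest against the stop board, and the job was handed in at about 11 s. I pushed on its core with both fingertips between the flanges, at 20 to 40 mm/s, until it dropped over the crest. Then I backed the fingers out and lifted the hand clear.

**Position:** In the last side picture the near hub sits where the rest position projects, at (487,327) in the crop. In the top picture the spool lies square across the ramp.

**Other objects:** The tub, tin and spare spool look unmoved in both views, and the hand ended clear of everything.

**Force:** Wrist-force readings during the push were about 2 N or less, close to the sensor noise of about 1 N. So the contact at mid-ramp was seen in the pictures rather than clearly measured.

**Disagreements:** My first fit of the stand pose was about 5 mm off in the overlay and I redid it. The second fit had residuals of about 1 pixel (roughly 2 mm). No other check disagreed.

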